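Zero the bench gap gauge against its setting gauge

ROBOT

A 6-joint arm with a two-finger parallel gripper is mounted at the origin on a cart in front of the work surface, level with it; the furniture and walls round the work are solid. World frame = base frame: x ahead of the robot, y to its left, z up, the work surface at z = 0. Lengths are in m, angles in rad, forces in N, time in s.
With the tool pointing down it reaches from about 0.35 to 0.975 m from the base axis. Payload 4.9 kg.
Tool frame: the origin (TCP) lies at the very end of the fingers, on their centre line; the grasp point (between the pads) lies 19 mm behind it; z points along the fingers, y is the direction in which the jaws open and shut (so a half turn about z gives the same grasp; the last joint's range is limited). The gripper opens to 85 mm and grips with 20 to 120 N. Pads are 22 mm wide; open, the fingers measure 114 mm over their backs; the gripper's body (76 mm by 85 mm) begins 54 mm behind the grasp point. The pads swing forward as they close: fully open they stand 13 mm farther back than shut.
Start: joints at [1.081, 0.053, 1.613, -0, 1.476, -0.119], TCP at [0.226, 0.583, 0.231] pointing down, gripper open.
Joint ranges: [-3.01, 3.01], [-1.01, 2.22], [0.06, 2.58], [-1.02, 4.17], [0.09, 2.62], [-3.14, 3.14]. Speed limits (rad/s): [2.57, 2.57, 3.14, 3.14, 3.14, 3.14].

INTERFACE

Orientations are given as a unit quaternion [w, x, y, z].
In Python, from plant import state, grab_frame, camera_model, job_done, search_frame, masks_of, place_of gives the robot as it stands.
- The arm moves only by the tool drive_tool, never from a script. Its argument "series" is a list of rows, each a list of 2 entries, a list of its own where there are three numbers: the shift along the world's x, y, z in m, then the turn, a rotation vector about the world's x, y, z in degrees. A call has 1 to 8 rows; each row is the pose to reach, as a shift and turn from the pose commanded when the call began; what a row does not reach only later rows make up. A row lasts 1/10 s, in which the tool goes at most 50 mm and 8.59 degrees, less where a joint would pass 70% of its speed; a pose out of reach is approached as far as the arm can. A call with a gripper value outside its range is refused whole. "fingers" is the closure, from -1 (fully open) to 1 (shut), so that 0 is half open, set as the call begins (left out, the last holds). The fingers move at their own pace and stop on an object; the grip force is fixed at half the most. Time passes only in rows, so rows that repeat a pose let the fingers close. It gives the time, the measured TCP pose, the force and the opening at its end, in the units of the state.
- state(): the state, without advancing time (a new reading comes with each control period).
- grab_frame(name): name is "scene" or "side" or "wrist"; returns the picture (384x512x3 uint8, red, green, blue); there is no depth.
- camera_model(name): a dict with "fovy" (degrees; the focal length in pixels is half the picture's height over the tangent of half this angle, whatever the lens; pixels are square), "cx", "cy" (the principal point, pixels), "rvec" (rotation vector, rad) and "tvec" (3), from world to camera coordinates, as OpenCV has them. Camera axes: x right, y down, z forward; pixel columns grow to the right and rows downward; lengths in m; the calibration is good to about 2 mm. A picture is of the moment at which its call begins: read the wrist's pose just before it. camera_model takes no time and is no camera call; for the wrist camera it gives the pose at the moment of the call.
- job_done(): hands the job in, once; it reports no verdict.
Trained networks look in the newest picture that a camera, given by its name, has taken for a name from the list of things; names that differ only in an ending like _2 or _b are one class to them, and where a whole thing is asked for, a point or a joint stands for the part that bears it (a point fixed in the world has none). Each returns a list of dicts, best first, with "confidence" (0 to 1); they miss things now and then, are a little off and sometimes report something else, mostly with a low value. They report only what shows in the picture. A call takes as long as a camera call. They do not tell look-alikes from the thing itself.
- search_frame(camera, name): "location" ([x, y, z] in m, in world coordinates, good to about 4 mm: the middle of the surface that is visible of it).
- masks_of(camera, name): "pixels" (384x512 bool, what is visible of it).
- place_of(camera, name): "location" ([x, y, z] in m, in world coordinates, good to about 4 mm: a listed point, or the origin of a listed thing).
The state is a dict: "time": time; "joint_pos": joint angles; "joint_vel": joint speeds; "joint_efforts": joint torques, N m; "tool_pos": TCP position; "tool_rot": TCP orientation; "contact_force": force on the tool from outside, world axes, zero at the start; "ft_torque": the same for the moment, N m; "gripper_width": opening from 0.0 (shut) to 1.0 (fully open).
Only numpy, scipy, OpenCV 4.12 (cv2) and the standard library are available. Lean on these libraries where they do the work, as an engineer would, in place of code of your own. Each camera call takes 0.05 s, during which the arm holds its last target.

TASK

Take the setting gauge (the flat handle with the short blade) from its wooden block, push its blade down into the contact gap in the steel block of the bench gap gauge until its shoulder sits flat on the steel, and leave it there. Then take the stylus (square handle, thin round shaft), reach it through the round hole nearest to the contact gap and press the recessed zero button fully down; the job finishes while you are still holding the stylus and keeping that button down. Do not press the zero button before the setting gauge is home, never press the other button, and leave the small things around where they stand.

Things in the scene. Friction and masses are not known exactly. Their poses are not given: they have to be found in the camera images.
- gauge_center (a point): setting gauge, loose, about 70 g: bare aluminium handle block 16 x 28 x 50 mm (x, y, z), from whose flat underside (the shoulder) a steel blade 4 x 16 mm (x, y) sticks out 24 mm, tip rounded. It stands blade down in the slot of its wooden block. This point: centre of the handle, 25 mm above the shoulder, 49 mm above the blade's tip; z up, x across the thin side; alike after a half turn.
- gauge_tip (a point): middle of the tip of the setting gauge's blade, same axes as gauge_center
- gauge_shoulder (a point): middle of the flat underside (shoulder) of the setting gauge's handle, where the blade comes out, same axes as gauge_center
- stylus_center (a point): stylus, a loose tool of about 50 g: a square black handle 14 x 14 x 50 mm (x, y, z) with a straight round steel shaft 5 mm thick that sticks 45 mm out under it, round-tipped. It stands upright, shaft down, in the hole of its wooden block. This point is the centre of the handle, 25 mm above the handle's underside and 70 mm above the tip; z up, x and y square to the handle's sides.
- stylus_tip (a point): tip of the stylus's shaft, same axes as stylus_center
- gap_gauge: bench gap gauge: a heavy, fixed grey case 60 x 126 mm (x, y). A steel anvil block 34 x 38 mm (x, y), 68 mm high, stands at its -y end; a grey housing 60 mm high with a dark display strip and two identical round holes in its top covers the rest. Origin: centre of its underside; z up.
- gap_mouth (a point): the contact gap: a slot in the flat top of the steel anvil block, 6.5 mm wide in x, 19 mm long in y, 28 mm deep, with a sharp-edged mouth (its bevel gives no guidance). This point is the middle of its mouth, 68 mm above the worktop; z up, x across the gap. The top of the block stops the setting gauge's shoulder.
- zero_mouth (a point): mouth of the aperture over the zero button: a straight round hole 12 mm in diameter in the flat top of the grey housing, 60 mm above the worktop. This point is the centre of the mouth; axes as gap_mouth, from which it lies 50 mm along +y and 8 mm lower. The flat top of the button (9 mm across) lies 20 mm below the mouth.
- span_mouth (a point): mouth of the identical aperture over the span button, 32 mm farther along +y. Not to be used.
- zero_button (a joint): travel of the zero button in m: 0 is up, 0.004 is fully down (a hard stop). A spring pushes it back up: about 2 N to start it, about 5 N fully down.
- span_button (a joint): the same for the span button
- gauge_stand: fixed wooden block 36 x 46 x 50 mm in which the setting gauge stands (slot 7.5 x 20 mm, 28 mm deep; the gauge's shoulder rests on its top). Origin: centre of its underside; z up.
- stylus_stand: fixed wooden block 38 x 38 x 52 mm in which the stylus stands (hole 9 mm, 48 mm deep; the underside of the handle rests on its top). Origin: centre of its underside; z up.
- tin_grey_round: round white-grey screw tin, 36 mm across and 19 mm high, a loose bystander; origin at the centre of its underside
- brass_wheel_1: toothed brass wheel with a short steel arbor, 34 mm across and 11 mm high, a loose bystander; origin at the centre of its underside
- oil_cup_1: small red-brown open cup, 30 mm across and 20 mm high, a loose bystander; origin at the centre of its underside
- jar_pink_lid: tiny dark jar with a pink lid, 20 mm across and 18 mm high, a loose bystander; origin at the centre of its underside
There are look-alikes about, which are no part of the job. Leave any blue, red or yellow look-alike of the part that bears stylus_center alone.

How it is judged:
On the way, in this order (a step that is already met when the one before it is completed fails the run):
1. the setting gauge is fully home in the contact gap and let go (z of gauge_shoulder in the frame of gap_mouth below 0.002 m and horizontal distance between gauge_shoulder and gap_mouth below 0.004 m and angle between the x axis of gauge_shoulder and the x axis of gap_mouth, either way round below 0.2 rad and angle between gauge_shoulder's own z axis and vertical below 0.08 rad and contact force between the fingers and gauge below 0.1 N), for 0.2 s.
2. the stylus, in the gripper, holds the zero button down through its aperture (value of joint zero_button above 0.003 m and contact force between stylus and zero_button above 1 N and horizontal distance between stylus_tip and zero_mouth below 0.007 m and z of stylus_tip in the frame of zero_mouth below -0.018 m and contact force between the fingers and stylus above 1 N), for 0.3 s.
At the end, for the whole second after the job is handed in: Setting gauge let go in the contact gap, shoulder within 2 mm of the steel, 4 mm of centre, 0.2 rad along the gap, 0.08 rad upright; the gripped stylus, tip 18 mm or more below its hole's mouth, keeps the zero button at least 3 of 4 mm down (over 1 N); span button up (all of step 1 and all of step 2 and value of joint span_button below 0.001 m); the arm keeps its last pose, push and grip.
It fails at once if the zero button is pressed (over 2 mm) before the setting gauge is home (value of joint zero_button above 0.002 m and not (z of gauge_shoulder in the frame of gap_mouth below 0.002 m and horizontal distance between gauge_shoulder and gap_mouth below 0.004 m and angle between the x axis of gauge_shoulder and the x axis of gap_mouth, either way round below 0.2 rad and angle between gauge_shoulder's own z axis and vertical below 0.08 rad)).
It fails at once if the span button is pressed (over 2 mm) (value of joint span_button above 0.002 m).
It fails at once if a bystander is moved by over 30 mm (distance of any of tin_grey_round, brass_wheel_1, oil_cup_1, jar_pink_lid from where it was at the start of the episode above 0.03 m).
It also fails if it takes over 64 s, if anything falls off the work surface, if the arm or the gripper's body presses on something with over 40 N, if the wrist force passes 120 N, or if a joint passes its speed limit or range.

## Working session

There is one attempt and no reset: what is moved stays moved. The work goes in short steps, Python scripts to look and compute and a tool call to move; the robot and the scene stay as the last step left them, time stands still between calls to the robot, and variables do not carry over. Pictures are saved under pics/ and viewed, and the job is handed in when it is done.

Besides the shell and the picture viewer there is one more tool, called after "Call:" in YAML: its name, and indented under it one key for each argument. drive_tool: Moves the arm, as the interface text tells. Its arguments: {"type":"object","properties":{"series":{"type":"array","items":{"type":"array"}},"fingers":{"type":"number"}},"required":["series"]}

```bash
mkdir -p pics; ls; cat > h.py <<'E'
import numpy as np, cv2
from plant import *
def K(m):
    f=192/np.tan(np.radians(m['fovy'])/2); return np.array([[f,0,m['cx']],[0,f,m['cy']],[0,0,1]])
def save(n,fn):
    im=grab_frame(n); cv2.imwrite('pics/'+fn,im[:,:,::-1]); return im
def proj(m,p):
    return cv2.projectPoints(np.array(p,float).reshape(-1,3),np.array(m['rvec'],float),np.array(m['tvec'],float),K(m),None)[0].reshape(-1,2)
def ray(m,uv):
    R=cv2.Rodrigues(np.array(m['rvec'],float))[0]; c=-R.T@np.array(m['tvec'],float)
    d=R.T@np.linalg.inv(K(m))@np.array([uv[0],uv[1],1.]); return c,d/np.linalg.norm(d)
def atz(m,uv,z):
    c,d=ray(m,uv); return c+d*(z-c[2])/d[2]
E
python3 - <<'E'
from h import *
for n in ['scene','side','wrist']:
    im=save(n,n+'0.png'); m=camera_model(n); print(n,{k:np.round(v,3) for k,v in m.items()})
    if n=='wrist': continue
    for t in ['gauge_center','gauge_shoulder','stylus_center','stylus_tip','gap_mouth','zero_mouth','span_mouth','gap_gauge','gauge_stand','stylus_stand']:
        r=place_of(n,t); print(t,[(np.round(q['location'],3).tolist(),round(q['confidence'],2)) for q in r])
print(state())
E
```

```text
pics
scene {'fovy': np.float64(56.811), 'cx': np.float64(257.045), 'cy': np.float64(187.416), 'rvec': array([ 2.138, -1.181,  0.446]), 'tvec': array([-0.257,  0.305,  0.668])}
gauge_center [([0.425, -0.092, 0.08], 0.68), ([0.418, 0.112, 0.065], 0.3)]
gauge_shoulder [([0.425, -0.1, 0.052], 0.56), ([0.516, 0.146, -0.003], 0.39)]
stylus_center [([0.374, -0.184, 0.068], 0.74), ([0.378, 0.276, 0.073], 0.7), ([0.436, 0.186, 0.065], 0.68), ([0.494, -0.328, 0.067], 0.65), ([0.432, -0.013, 0.075], 0.64), ([0.42, -0.366, 0.069], 0.48), ([0.42, 0.112, 0.063], 0.26), ([0.516, 0.151, -0.0], 0.2)]
stylus_tip [([0.38, 0.276, -0.004], 0.61), ([0.489, -0.332, 0.001], 0.58), ([0.422, -0.37, 0.001], 0.58), ([0.374, -0.188, 0.002], 0.44)]
gap_mouth [([0.419, 0.109, 0.064], 0.94)]
zero_mouth [([0.425, 0.152, 0.061], 0.84), ([0.422, -0.095, 0.025], 0.34)]
span_mouth [([0.432, 0.186, 0.062], 0.85)]
gap_gauge [([0.419, 0.151, -0.005], 0.8)]
gauge_stand [([0.426, -0.096, 0.002], 0.96)]
stylus_stand []
side {'fovy': np.float64(49.903), 'cx': np.float64(257.793), 'cy': np.float64(194.694), 'rvec': array([-0.02
[... 909 characters left out ...]
oint_pos': array([ 1.08103805e+00,  5.27133135e-02,  1.61290839e+00, -2.63058711e-05,
        1.47601706e+00, -1.19001644e-01]), 'joint_vel': array([ 1.14250886e-03, -5.63594799e-05,  1.53248584e-03, -1.47156135e-03,
        5.31088923e-04, -1.49255017e-03]), 'joint_efforts': array([-4.49194267e-04, -3.93682230e+01, -3.70457840e+01, -1.06608395e-04,
        5.71149103e-04,  1.62716509e-05]), 'tool_pos': array([0.22644461, 0.58250557, 0.23129029]), 'tool_rot': array([ 5.58265135e-06,  1.84317155e-01,  9.82866820e-01, -2.59185741e-05]), 'contact_force': array([ 0.30681385,  0.00256447, -0.27566915]), 'ft_torque': array([0.01683195, 0.01854307, 0.01284162]), 'gripper_width': 0.9979665328001924}
```

View pics/scene0.png

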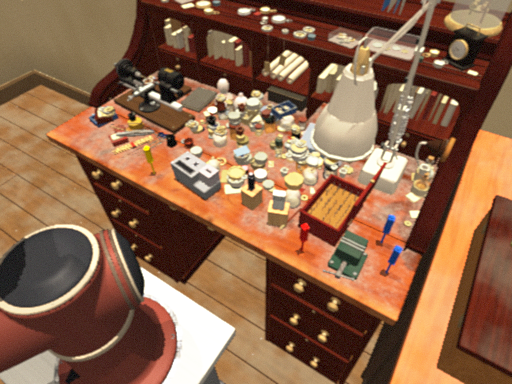

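View pics/side0.png

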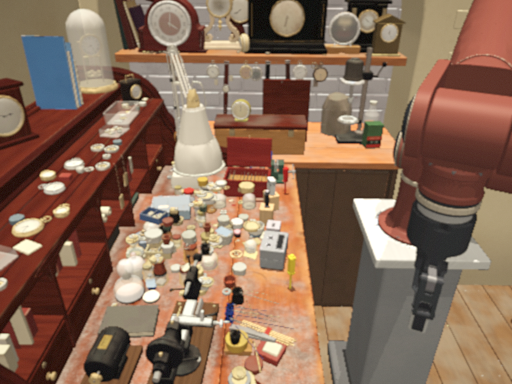

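View pics/wrist0.png

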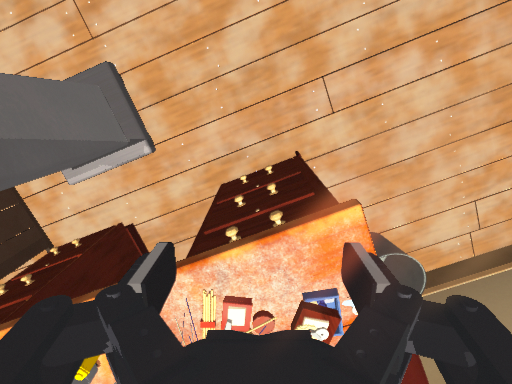

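Call:
drive_tool:
  series:
    - [[0.02, -0.05, 0.02], [0, 0, -5]]
    - [[0.04, -0.09, 0.04], [0, 0, -10]]
    - [[0.06, -0.13, 0.06], [0, 0, -17]]
    - [[0.08, -0.17, 0.07], [0, 0, -24]]
    - [[0.1, -0.21, 0.07], [0, 0, -32]]
    - [[0.12, -0.25, 0.07], [0, 0, -40]]
    - [[0.14, -0.29, 0.07], [0, 0, -48]]
    - [[0.15, -0.33, 0.07], [0, 0, -56]]
  fingers: -1

```text
time: 1.95
tool_pos: [0.3773, 0.2507, 0.3015]
tool_rot: [0.0, 0.627, 0.779, 0.0]
contact_force: [0.4, -0.3, -0.6]
gripper_width: 0.998
```

Call:
drive_tool:
  series:
    - [[0.0, -0.045, 0], [0, 0, -8]]
    - [[0.0, -0.09, 0], [0, 0, -16]]
    - [[0.0, -0.12, 0], [0, 0, -23]]
    - [[0.0, -0.12, 0], [0, 0, -23]]

```text
time: 2.35
tool_pos: [0.3766, 0.1299, 0.3016]
tool_rot: [0.001, 0.77, 0.639, 0.0]
contact_force: [0.4, 0.6, 0.2]
gripper_width: 0.999
```

```bash
python3 - <<'E'
from h import *
s=state(); print(s['time'],s['tool_pos'],s['tool_rot'],s['joint_pos'],s['contact_force'])
m=camera_model('wrist'); im=save('wrist','w1.png'); print(ray(m,(256,192)))
for t in ['gauge_center','gauge_stand','stylus_center','stylus_stand','gap_mouth','zero_mouth','span_mouth']:
    r=place_of('wrist',t); print(t,[(np.round(q['location'],3).tolist(),round(q['confidence'],2),proj(m,q['location']).round().tolist()) for q in r])
E
```

```text
2.35 [0.37662136 0.12987474 0.30163889] [7.11667884e-04 7.69581961e-01 6.38547538e-01 3.74206983e-04] [ 1.45316129e-01 -5.58662896e-01  2.00368037e+00 -8.32411836e-04
  1.69519536e+00  3.30789171e-01] [0.41612331 0.63252072 0.17103558]
(array([0.39155528, 0.20206822, 0.44376549]), array([-0.06149026, -0.28670825, -0.95604253]))
gauge_center [([0.422, -0.095, 0.073], 0.72, [[313.0, 299.0]])]
gauge_stand [([0.425, -0.098, 0.0], 0.79, [[308.0, 274.0]])]
stylus_center [([0.435, -0.01, 0.077], 0.69, [[315.0, 250.0]]), ([0.385, 0.275, 0.069], 0.55, [[241.0, 42.0]])]
stylus_stand [([0.435, -0.013, -0.001], 0.77, [[306.0, 230.0]])]
gap_mouth [([0.416, 0.15, 0.004], 0.73, [[280.0, 137.0]]), ([0.422, 0.108, 0.067], 0.61, [[293.0, 172.0]])]
zero_mouth [([0.431, 0.16, 0.059], 0.88, [[293.0, 131.0]])]
span_mouth [([0.436, 0.184, 0.058], 0.55, [[294.0, 113.0]])]
```

View pics/w1.png

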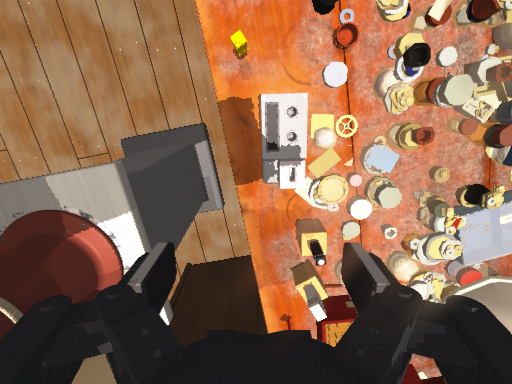

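Call:
drive_tool:
  series:
    - [[0.01, 0.0, -0.04], [0, 0, 0]]
    - [[0.02, 0.0, -0.08], [0, 0, 0]]
    - [[0.03, 0, -0.12], [0, 0, 0]]
    - [[0.03, 0, -0.12], [0, 0, 0]]
    - [[0.03, 0, -0.12], [0, 0, 0]]

```text
time: 3.25
tool_pos: [0.406, 0.1329, 0.1813]
tool_rot: [-0.001, 0.767, 0.641, -0.001]
contact_force: [-0.3, -0.1, 0.9]
gripper_width: 1.0
```

```bash
cat > look.py <<'E'
from h import *
import sys,pickle
tag=sys.argv[1]
s=state(); print(s['time'],s['tool_pos'],s['contact_force'],np.abs(s['joint_vel']).max())
m=camera_model('wrist'); im=save('wrist',tag+'.png')
pickle.dump((m,im,s),open(tag+'.pkl','wb'))
b=cv2.resize(im,(800,600),interpolation=cv2.INTER_CUBIC)
for t in sys.argv[2:]:
    r=place_of('wrist',t); print(t,[(np.round(q['location'],4).tolist(),round(q['confidence'],2),proj(m,q['location']).round().tolist()) for q in r])
cv2.imwrite('pics/'+tag+'b.png',b[:,:,::-1])
E
python3 look.py w2 gap_mouth zero_mouth span_mouth
```

```text
3.25 [0.40604635 0.13288116 0.18126066] [-0.32515284 -0.10968866  0.8935802 ] 0.052131780379734316
gap_mouth [([0.4213, 0.106, 0.0669], 0.75, [[278.0, 211.0]])]
zero_mouth [([0.4247, 0.1074, 0.0685], 0.67, [[281.0, 209.0]]), ([0.4307, 0.1576, 0.0588], 0.58, [[278.0, 155.0]]), ([0.4353, -0.0136, 0.0011], 0.28, [[300.0, 276.0]])]
span_mouth [([0.4372, 0.1839, 0.0594], 0.94, [[281.0, 125.0]])]
```

View pics/w2b.png

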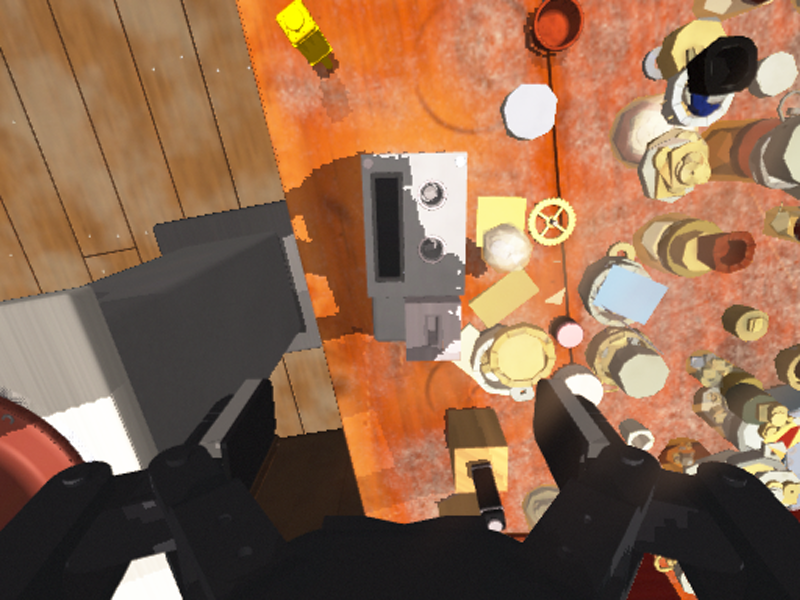

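```bash
python3 - <<'E'
import pickle,cv2
m,im,s=pickle.load(open('w2.pkl','rb'))
c=im[90:240,225:305]
cv2.imwrite('pics/w2c.png',cv2.resize(c,None,fx=4,fy=4,interpolation=cv2.INTER_NEAREST)[:,:,::-1])
E
```

```text
(no output)
```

View pics/w2c.png

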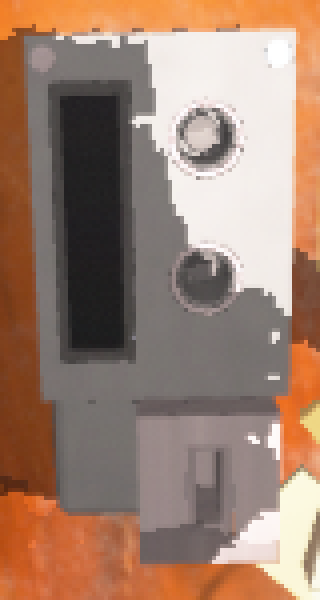

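```bash
cat > m1.py <<'E'
from h import *
import pickle
m,im,s=pickle.load(open('w2.pkl','rb'))
def P(u,v,z): return atz(m,(225+u/4-.5,90+v/4-.5),z)
q=lambda a:np.round(a,4).tolist()
for n,u,v,z in [('slot',210,485,.068),('slotTL',188,443,.068),('slotTR',232,443,.068),('slotBL',188,528,.068),('zero',207,277,.06),('span',208,137,.06),('TL',25,38,.06),('TR',297,30,.06),('BR',289,398,.06),('BL',42,400,.06),('aTL',137,415,.068),('aTR',280,413,.068),('aBR',280,562,.068),('aBL',140,562,.068)]:
    print(n,q(P(u,v,z)))
d=P(208,137,.06)-P(207,277,.06); print(np.degrees(np.arctan2(-d[0],d[1])),np.linalg.norm(d))
d=P(297,30,.06)-P(289,398,.06); print(np.degrees(np.arctan2(-d[0],d[1])),np.linalg.norm(d))
d=P(25,38,.06)-P(42,400,.06); print(np.degrees(np.arctan2(-d[0],d[1])),np.linalg.norm(d))
d=P(25,38,.06)-P(297,30,.06); print(np.degrees(np.arctan2(-d[1],-d[0])),np.linalg.norm(d))
E
python3 m1.py
```

```text
slot [0.4206, 0.1065, 0.068]
slotTL [0.4172, 0.1179, 0.068]
slotTR [0.4274, 0.116, 0.068]
slotBL [0.4136, 0.0964, 0.068]
zero [0.4281, 0.1547, 0.06]
span [0.4334, 0.1862, 0.06]
TL [0.3972, 0.2143, 0.06]
TR [0.4563, 0.2053, 0.06]
BR [0.4429, 0.1221, 0.06]
BL [0.3841, 0.1322, 0.06]
aTL [0.4065, 0.1268, 0.068]
aTR [0.4396, 0.1214, 0.068]
aBR [0.4343, 0.0836, 0.068]
aBL [0.4005, 0.0896, 0.068]
-9.57134433915251 0.03186674194888093
-9.144611392738614 0.08422197955216497
-9.034076542439095 0.08310336003045726
-8.628637599122555 0.05978021941386939
```

Call:
drive_tool:
  series:
    - [[0.0, -0.05, 0.02], [0, 0, 0]]
    - [[0.0, -0.1, 0.02], [0, 0, 0]]
    - [[0.0, -0.15, 0.02], [0, 0, 0]]
    - [[0.0, -0.19, 0.02], [0, 0, 0]]
    - [[0.0, -0.19, 0.02], [0, 0, 0]]
    - [[0.0, -0.19, 0.02], [0, 0, 0]]

```text
time: 4.05
tool_pos: [0.407, -0.0583, 0.2029]
tool_rot: [0.001, 0.768, 0.64, 0.001]
contact_force: [0.4, 1.0, 0.1]
gripper_width: 1.0
```

```bash
python3 look.py w3 gauge_center gauge_shoulder stylus_center; python3 - <<'E'
import pickle,cv2
m,im,s=pickle.load(open('w3.pkl','rb'))
c=im[90:290,200:360]
cv2.imwrite('pics/w3c.png',cv2.resize(c,None,fx=3,fy=3,interpolation=cv2.INTER_NEAREST)[:,:,::-1])
E
```

```text
4.05 [ 0.40695918 -0.05826166  0.20290009] [0.38246549 0.96898004 0.1044413 ] 0.05258327319243404
gauge_center []
gauge_shoulder [([0.4223, -0.0924, 0.0494], 0.91, [[276.0, 204.0]])]
stylus_center [([0.4347, -0.0124, 0.0757], 0.91, [[277.0, 131.0]]), ([0.3752, -0.1808, 0.0703], 0.64, [[249.0, 290.0]]), ([0.4379, -0.0136, 0.0023], 0.2, [[276.0, 126.0]])]
```

View pics/w3b.png

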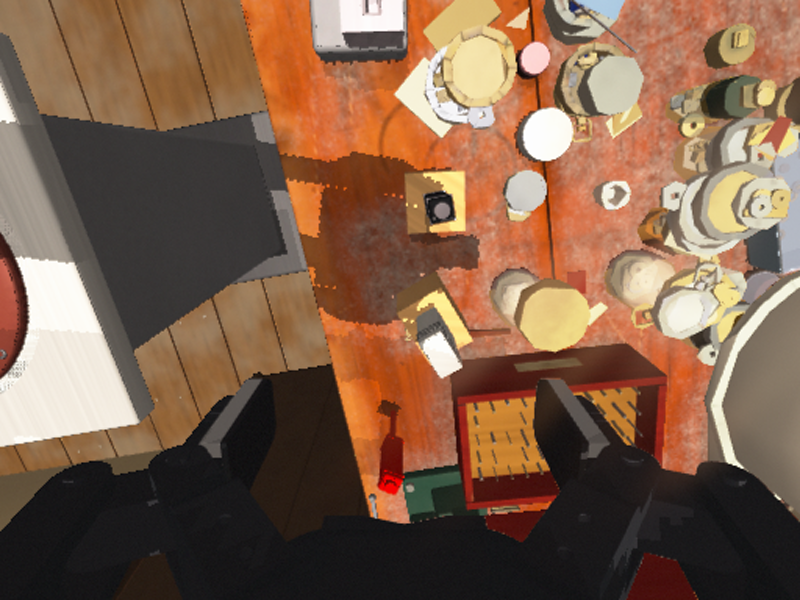

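View pics/w3c.png

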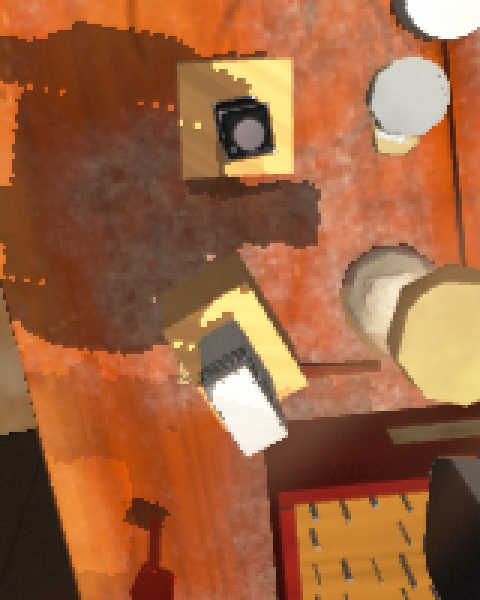

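```bash
python3 - <<'E'
from h import *
import pickle
m,im,s=pickle.load(open('w3.pkl','rb'))
def P(u,v,z): return atz(m,(200+u/3-.5,90+v/3-.5),z)
q=lambda a:np.round(a,4).tolist()
for n,pts,z in [('gtop',[(205,387),(248,361),(287,437),(250,456)],.1),('stand',[(165,333),(237,283),(307,383)],.05),('sty',[(222,112),(268,105),(273,155),(226,161)],.102),('stystand',[(178,62),(294,57),(294,175),(184,180)],.052)]:
    W=[P(u,v,z) for u,v in pts]
    print(n,[q(w) for w in W],'mean',q(np.mean(W,0)))
    for a,b in zip(W,W[1:]+W[:1]): d=b-a; print('  ang',np.degrees(np.arctan2(d[1],d[0])).round(1),'len',np.linalg.norm(d).round(4))
E
```

```text
gtop [[0.4123, -0.0868, 0.1], [0.4268, -0.0807, 0.1], [0.4348, -0.1082, 0.1], [0.4223, -0.1126, 0.1]] mean [0.4241, -0.0971, 0.1]
  ang 22.8 len 0.0156
  ang -73.6 len 0.0286
  ang -160.6 len 0.0133
  ang 111.2 len 0.0277
stand [[0.3998, -0.0838, 0.05], [0.4286, -0.0699, 0.05], [0.4481, -0.1127, 0.05]] mean [0.4255, -0.0888, 0.05]
  ang 25.7 len 0.0321
  ang -65.6 len 0.047
  ang 149.1 len 0.0563
sty [[0.4312, -0.0056, 0.102], [0.4441, -0.0061, 0.102], [0.4434, -0.0199, 0.102], [0.4301, -0.0192, 0.102]] mean [0.4372, -0.0127, 0.102]
  ang -2.0 len 0.0129
  ang -92.8 len 0.0139
  ang 176.8 len 0.0134
  ang 85.2 len 0.0136
stystand [[0.4216, 0.0089, 0.052], [0.4595, 0.0035, 0.052], [0.454, -0.035, 0.052], [0.4166, -0.0298, 0.052]] mean [0.4379, -0.0131, 0.052]
  ang -8.1 len 0.0383
  ang -98.1 len 0.0388
  ang 172.2 len 0.0378
  ang 82.6 len 0.039
```

Call:
drive_tool:
  series:
    - [[0.004, -0.01, 0], [0, 0, 8]]
    - [[0.01, -0.02, 0], [0, 0, 16]]
    - [[0.014, -0.03, -0.02], [0, 0, 24]]
    - [[0.018, -0.039, -0.05], [0, 0, 32]]
    - [[0.018, -0.039, -0.07], [0, 0, 32]]
    - [[0.018, -0.039, -0.07], [0, 0, 32]]
  fingers: 0.1

```text
time: 4.85
tool_pos: [0.4224, -0.0945, 0.1279]
tool_rot: [-0.003, 0.56, 0.828, -0.001]
contact_force: [1.1, 1.2, 0.0]
gripper_width: 0.446
```

```bash
python3 look.py w4; python3 - <<'E'
from h import *
import pickle
m,im,s=pickle.load(open('w4.pkl','rb'))
print(s['gripper_width'],s['tool_rot'])
print(proj(m,[[.424,-.097,.1],[.424,-.097,.05]]), proj(m,s['tool_pos']))
E
```

```text
4.85 [ 0.42243067 -0.09448069  0.12788334] [1.12804837 1.22079815 0.029707  ] 0.0501314066951629
0.44613246370646154 [-3.49207805e-03  5.60144066e-01  8.28387601e-01 -6.43392916e-04]
[[258.59097675 227.37988346]
 [258.91153445 202.52835687]] [[257.38785477 243.00816193]]
```

View pics/w4b.png

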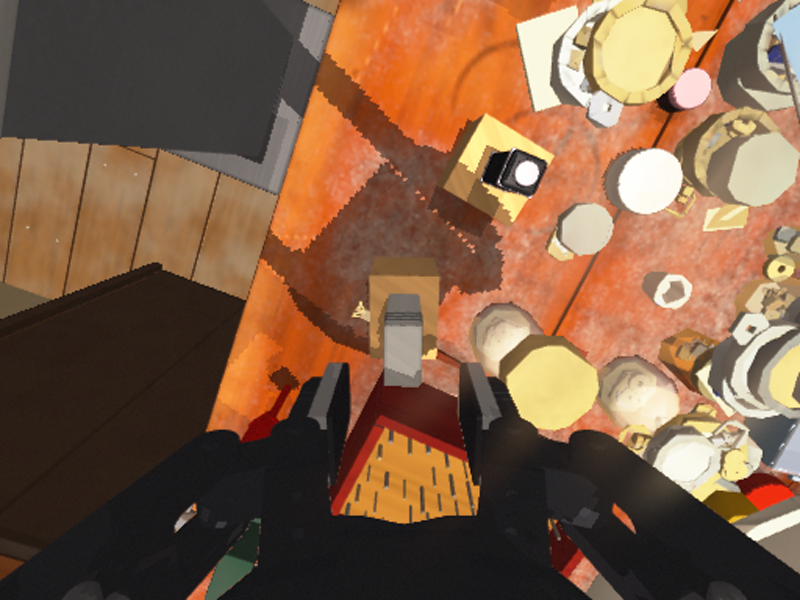

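```bash
python3 - <<'E'
from h import *
import pickle
m3=pickle.load(open('w3.pkl','rb'))[0];m4=pickle.load(open('w4.pkl','rb'))[0]
def tri(a,b):
    P=[K(m)@np.hstack([cv2.Rodrigues(np.array(m['rvec'],float))[0],np.array(m['tvec'],float).reshape(3,1)]) for m in (m3,m4)]
    x=cv2.triangulatePoints(P[0],P[1],np.array(a,float)/1.5625-.3,np.array(b,float)/1.5625-.3); return (x[:3]/x[3]).ravel().round(4)
print('box rim',tri((460,398),(380,418)))
print('jar L edge / top centre',tri((553,313),(551,385)), tri((516,313),(507,385)))
print('gauge top centre',tri((438,354),(403,358)))
print('sty top',tri((441,209),(526,173)))
E
```

```text
box rim [ 0.4326 -0.1551  0.0542]
jar L edge / top centre [ 0.4999 -0.0943  0.0742] [ 0.4733 -0.0904  0.0892]
gauge top centre [ 0.4223 -0.094   0.1078]
sty top [ 0.4375 -0.0125  0.1021]
```

Call:
drive_tool:
  series:
    - [[0, 0, -0.03], [0, 0, 0]]
    - [[0, 0, -0.06], [0, 0, 0]]
    - [[0, 0, -0.071], [0, 0, 0]]
    - [[0, 0, -0.071], [0, 0, 0]]

```text
time: 5.3
tool_pos: [0.424, -0.0957, 0.0599]
tool_rot: [-0.001, 0.561, 0.828, -0.0]
contact_force: [0.9, -0.4, -0.4]
gripper_width: 0.446
```

Call:
drive_tool:
  series:
    - [[0, 0, 0], [0, 0, 0]]
    - [[0, 0, 0], [0, 0, 0]]
    - [[0, 0, 0], [0, 0, 0]]
    - [[0, 0, 0], [0, 0, 0]]
    - [[0, 0, 0], [0, 0, 0]]
  fingers: 1

```text
time: 5.8
tool_pos: [0.4252, -0.0972, 0.0624]
tool_rot: [0.001, 0.561, 0.828, -0.0]
contact_force: [-4.8, -1.2, 6.5]
gripper_width: 0.181
```

Call:
drive_tool:
  series:
    - [[0, 0, 0.03], [0, 0, 0]]
    - [[0, 0, 0.07], [0, 0, 0]]
    - [[0, 0, 0.11], [0, 0, 0]]
    - [[0, 0.03, 0.11], [0, 0, -6]]
    - [[0, 0.075, 0.11], [0, 0, -14]]
    - [[0, 0.12, 0.11], [0, 0, -22]]
    - [[-0.004, 0.165, 0.11], [0, 0, -31]]
    - [[-0.004, 0.203, 0.11], [0, 0, -31]]

```text
time: 6.6
tool_pos: [0.4209, 0.1073, 0.1716]
tool_rot: [0.001, 0.763, 0.646, 0.001]
contact_force: [2.4, 0.1, 0.3]
gripper_width: 0.181
```

Call:
drive_tool:
  series:
    - [[0, 0, -0.02], [0, 0, 0]]
    - [[0, 0, -0.03], [0, 0, 0]]
    - [[0, 0, -0.03], [0, 0, 0]]
    - [[0, 0, -0.03], [0, 0, 0]]

```text
time: 7.0
tool_pos: [0.4207, 0.1052, 0.1406]
tool_rot: [0.0, 0.762, 0.647, 0.0]
contact_force: [1.4, -0.3, -0.2]
gripper_width: 0.181
```

```bash
python3 look.py w5; python3 - <<'E'
import pickle,cv2
from h import *
m,im,s=pickle.load(open('w5.pkl','rb'))
print(s['tool_rot'],s['gripper_width'],proj(m,[[.4206,.1065,.068]]))
c=im[130:280,180:330]
cv2.imwrite('pics/w5c.png',cv2.resize(c,None,fx=4,fy=4,interpolation=cv2.INTER_NEAREST)[:,:,::-1])
for n in ('scene','side'):
    im=save(n,n+'5.png'); m=camera_model(n); u,v=proj(m,[[.42,.107,.09]])[0].astype(int)
    cv2.imwrite(f'pics/{n}5c.png',cv2.resize(im[v-50:v+50,u-50:u+50],None,fx=6,fy=6,interpolation=cv2.INTER_CUBIC)[:,:,::-1])
E
```

```text
7.0 [0.42072383 0.1051669  0.14055682] [ 1.42761786 -0.29954648 -0.23499331] 0.015685690556293135
[4.77997453e-05 7.62387632e-01 6.47120615e-01 8.24042660e-05] 0.1809965850859351 [[256.18067408 199.91635927]]
```

View pics/w5c.png

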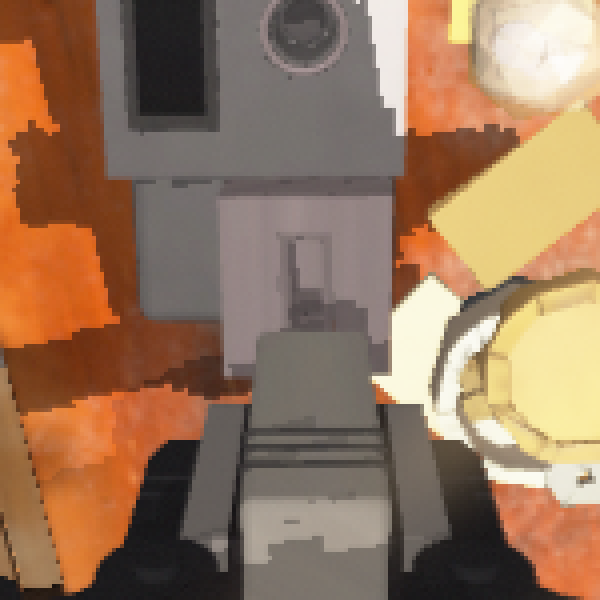

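View pics/scene5c.png

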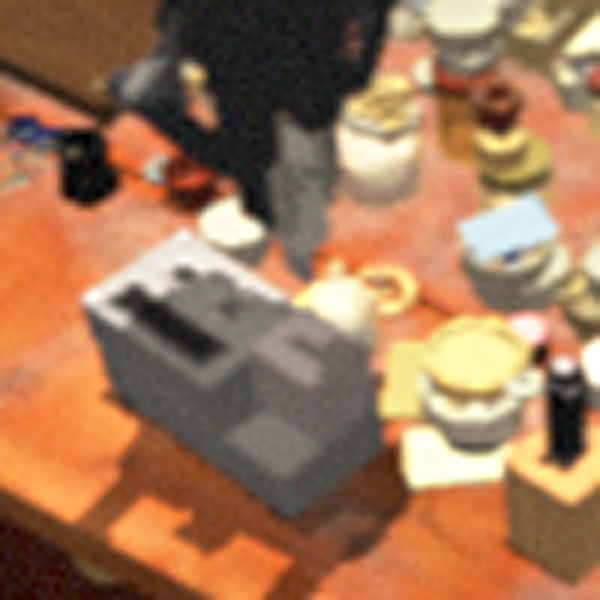

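View pics/side5c.png

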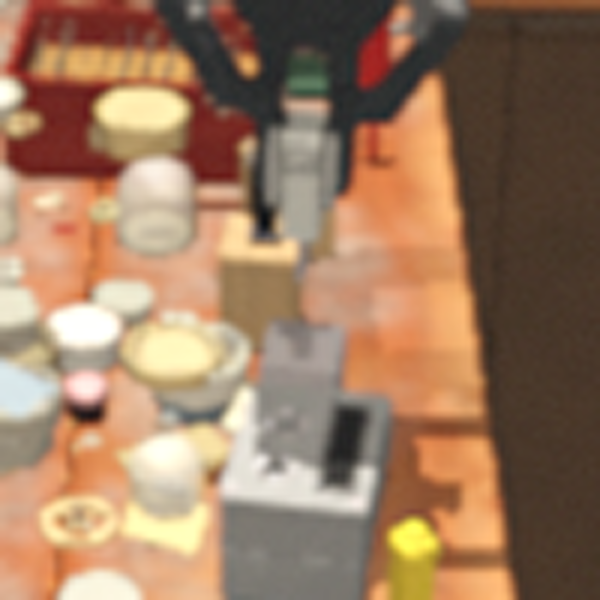

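```bash
cat > m5.py <<'E'
from h import *
import pickle
m,im,s=pickle.load(open('w5.pkl','rb'))
def P(u,v,z): return atz(m,(180+u/4-.5,130+v/4-.5),z)
q=lambda a:np.round(a*1000,1).tolist()
th=np.radians(-9.2); X=np.array([np.cos(th),np.sin(th),0]);Y=np.array([-np.sin(th),np.cos(th),0])
O=np.array([.4206,.1065,0])
L=lambda p:np.array([(p-O)@X,(p-O)@Y,p[2]])
for n,u,v,z in [('slot top mid',304,235,.068),('slotTLo',278,235,.068),('slotTRo',330,235,.068),('inTL',287,240,.068),('inTR',322,240,.068),('aTL',220,195,.068),('aTR',397,195,.068),('aBL',220,375,.068),('aBR',392,372,.068),('zero',304,32,.06)]: print(n,q(L(P(u,v,z))))
for zs in (.127,.1285,.130): print(zs,'hL',q(L(P(258,334,zs))),'hR',q(L(P(370,334,zs))))
for zs in (.177,.1785,.180): print(zs,'tL',q(L(P(243,498,zs))),'tR',q(L(P(388,498,zs))))
print('TCP',q(L(s['tool_pos'])), proj(m,s['tool_pos']))
E
python3 m5.py
```

```text
slot top mid [-0.5, 9.7, 68.0]
slotTLo [-5.6, 9.7, 68.0]
slotTRo [4.6, 9.7, 68.0]
inTL [-3.8, 8.7, 68.0]
inTR [3.1, 8.6, 68.0]
aTL [-16.8, 17.8, 68.0]
aTR [17.7, 17.7, 68.0]
aBL [-17.8, -20.1, 68.0]
aBR [17.3, -19.5, 68.0]
zero [-0.3, 48.2, 60.0]
0.127 hL [-6.6, 11.8, 127.0] hR [9.8, 11.8, 127.0]
0.1285 hL [-6.5, 12.4, 128.5] hR [9.7, 12.3, 128.5]
0.13 hL [-6.5, 13.0, 130.0] hR [9.6, 12.9, 130.0]
0.177 tL [-5.7, 13.0, 177.0] tR [9.4, 12.9, 177.0]
0.1785 tL [-5.6, 13.8, 178.5] tR [9.3, 13.8, 178.5]
0.18 tL [-5.5, 14.6, 180.0] tR [9.2, 14.6, 180.0]
TCP [0.3, -1.3, 140.6] [[255.79063088 243.9659129 ]]
```

Call:
drive_tool:
  series:
    - [[-0.0017, 0.0013, -0.01], [0, 0, 0]]
    - [[-0.0017, 0.0013, -0.02], [0, 0, 0]]
    - [[-0.0017, 0.0013, -0.027], [0, 0, 0]]
    - [[-0.0017, 0.0013, -0.027], [0, 0, 0]]
    - [[-0.0017, 0.0013, -0.027], [0, 0, 0]]
    - [[-0.0017, 0.0013, -0.027], [0, 0, 0]]

```text
time: 7.75
tool_pos: [0.419, 0.1074, 0.1136]
tool_rot: [0.0, 0.762, 0.648, 0.0]
contact_force: [0.2, 0.3, -1.6]
gripper_width: 0.179
```

```bash
python3 look.py w6; python3 - <<'E'
import pickle,cv2
from h import *
m,im,s=pickle.load(open('w6.pkl','rb'))
print(s['tool_rot'],s['gripper_width'],proj(m,[[.4206,.1065,.068]]))
c=im[130:280,180:330]
cv2.imwrite('pics/w6c.png',cv2.resize(c,None,fx=4,fy=4,interpolation=cv2.INTER_NEAREST)[:,:,::-1])
for n in ('scene','side'):
    im=save(n,n+'6.png'); m=camera_model(n); u,v=proj(m,[[.42,.107,.09]])[0].astype(int)
    cv2.imwrite(f'pics/{n}6c.png',cv2.resize(im[v-30:v+30,u-30:u+30],None,fx=10,fy=10,interpolation=cv2.INTER_CUBIC)[:,:,::-1])
E
```

```text
7.75 [0.41902525 0.10735467 0.11357462] [ 0.15108394  0.29248134 -1.64695507] 0.003940808282601166
[1.44230667e-04 7.61759448e-01 6.47859930e-01 1.82341853e-04] 0.17908685269789043 [[258.74820372 214.59871805]]
```

View pics/w6c.png

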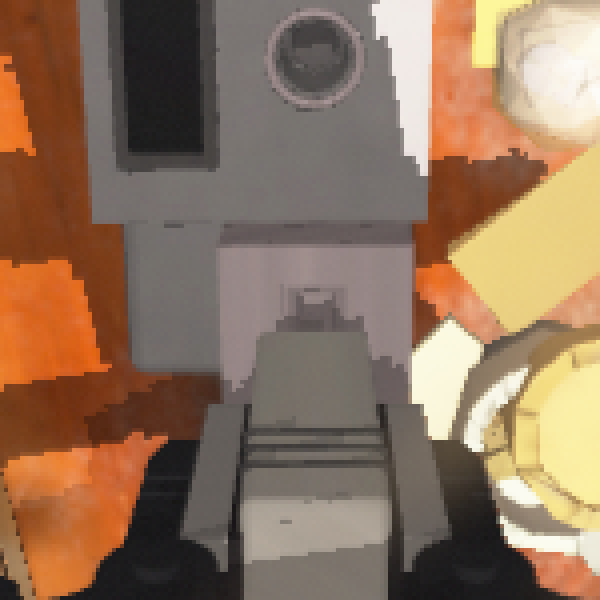

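View pics/scene6c.png

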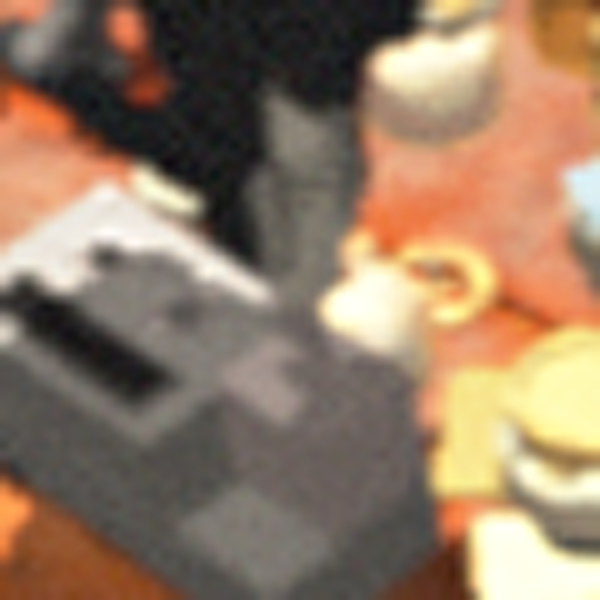

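View pics/side6c.png

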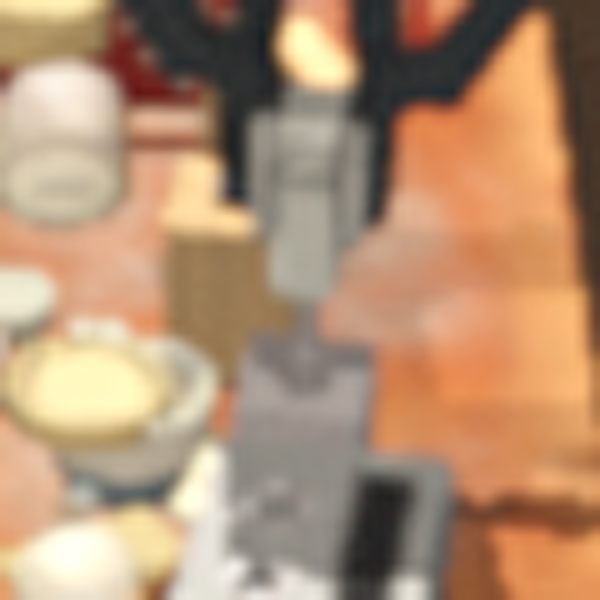

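```bash
sed -e 's/w5/w6/' -e '/^for/d' m5.py > m6.py; cat >> m6.py <<'E'
for n,u,v,z in [('slot TL',284,285,.068),('slotTRo',346,285,.068),('in',315,291,.068),('aTL',219,245,.068),('aTR',413,245,.068),('aBR',410,402,.068),('aBL',221,390,.068),('zero',314,59,.06)]: print(n,q(L(P(u,v,z))))
for zs in (.0995,.101,.1025): print(zs,'hL',q(L(P(258,334,zs))),'hR',q(L(P(371,334,zs))))
for zs in (.151,): print(zs,'tL',q(L(P(243,498,zs))),'tR',q(L(P(388,498,zs))))
E
python3 m6.py
```

```text
TCP [-1.7, 0.6, 113.6] [[255.79362839 243.94087017]]
slot TL [-5.7, 10.4, 68.0]
slotTRo [5.1, 10.3, 68.0]
in [-0.3, 9.2, 68.0]
aTL [-16.9, 17.6, 68.0]
aTR [16.6, 17.6, 68.0]
aBR [16.7, -11.9, 68.0]
aBL [-17.2, -9.5, 68.0]
zero [-0.5, 48.4, 60.0]
0.0995 hL [-8.7, 13.5, 99.5] hR [7.9, 13.4, 99.5]
0.101 hL [-8.6, 14.0, 101.0] hR [7.8, 14.0, 101.0]
0.1025 hL [-8.5, 14.6, 102.5] hR [7.8, 14.6, 102.5]
0.151 tL [-7.7, 15.4, 151.0] tR [7.2, 15.4, 151.0]
```

Call:
drive_tool:
  series:
    - [[0, -0.0004, -0.004], [0, 0, 0]]
    - [[0, -0.0004, -0.008], [0, 0, 0]]
    - [[0, -0.0004, -0.011], [0, 0, 0]]
    - [[0, -0.0004, -0.013], [0, 0, 0]]
    - [[0, -0.0004, -0.013], [0, 0, 0]]

```text
time: 8.4
tool_pos: [0.4185, 0.1066, 0.0997]
tool_rot: [0.0, 0.762, 0.648, -0.001]
contact_force: [0.0, -1.4, -1.7]
gripper_width: 0.18
```

Call:
drive_tool:
  series:
    - [[0, 0, -0.004], [0, 0, 0]]
    - [[0, 0, -0.008], [0, 0, 0]]
    - [[0, 0, -0.012], [0, 0, 0]]
    - [[0, 0, -0.015], [0, 0, 0]]
    - [[0, 0, -0.015], [0, 0, 0]]

```text
time: 8.9
tool_pos: [0.4185, 0.1066, 0.0846]
tool_rot: [0.0, 0.762, 0.648, -0.0]
contact_force: [1.8, -4.4, -2.6]
gripper_width: 0.179
```

Call:
drive_tool:
  series:
    - [[0, 0.0003, -0.002], [0, 0, 0]]
    - [[0, 0.0003, -0.004], [0, 0, 0]]
    - [[0, 0.0003, -0.005], [0, 0, 0]]
    - [[0, 0.0003, -0.006], [0, 0, 0]]
    - [[0, 0.0003, -0.006], [0, 0, 0]]

```text
time: 9.4
tool_pos: [0.419, 0.1066, 0.0805]
tool_rot: [0.001, 0.762, 0.648, -0.001]
contact_force: [-3.9, -6.7, 6.6]
gripper_width: 0.18
```

Call:
drive_tool:
  series:
    - [[0, 0, -0.001], [0, 0, 0]]
    - [[0, 0, -0.002], [0, 0, 0]]
    - [[0, 0, -0.002], [0, 0, 0]]

```text
time: 9.7
tool_pos: [0.4191, 0.1066, 0.0804]
tool_rot: [0.0, 0.762, 0.648, -0.001]
contact_force: [-10.1, -7.1, 20.8]
gripper_width: 0.177
```

Call:
drive_tool:
  series:
    - [[0, 0, 0.002], [0, 0, 0]]
    - [[0, 0, 0.002], [0, 0, 0]]
    - [[0, 0, 0.002], [0, 0, 0]]
    - [[0, 0, 0.002], [0, 0, 0]]
  fingers: 0.1

```text
time: 10.1
tool_pos: [0.4185, 0.1075, 0.0789]
tool_rot: [-0.0, 0.762, 0.648, -0.0]
contact_force: [0.5, 0.4, 0.6]
gripper_width: 0.453
```

Call:
drive_tool:
  series:
    - [[0, 0, 0.02], [0, 0, 0]]
    - [[0, 0, 0.05], [0, 0, 0]]
    - [[0, 0, 0.085], [0, 0, 0]]
    - [[0, 0.0, 0.085], [0, 0, 0]]
    - [[0, 0, 0.085], [0, 0, 0]]

```text
time: 10.6
tool_pos: [0.4193, 0.1074, 0.165]
tool_rot: [0.0, 0.762, 0.648, 0.001]
contact_force: [-0.3, -0.6, -0.7]
gripper_width: 0.448
```

```bash
python3 look.py w7 gauge_shoulder gap_mouth zero_mouth; python3 - <<'E'
import pickle,cv2
from h import *
m,im,s=pickle.load(open('w7.pkl','rb'))
c=im[90:290,180:340]
cv2.imwrite('pics/w7c.png',cv2.resize(c,None,fx=3,fy=3,interpolation=cv2.INTER_NEAREST)[:,:,::-1])
vs=[]
for n in ('scene','side'):
    im=save(n,n+'7.png'); m=camera_model(n); u,v=proj(m,[[.42,.107,.09]])[0].astype(int)
    vs.append(cv2.resize(im[v-30:v+30,u-30:u+30],None,fx=6,fy=6,interpolation=cv2.INTER_CUBIC)[:,:,::-1])
cv2.imwrite('pics/ss7.png',np.hstack(vs))
E
```

```text
10.6 [0.4192907  0.10738562 0.16498297] [-0.2790582  -0.55902982 -0.72960699] 0.044167869933572045
gauge_shoulder [([0.4181, 0.1088, 0.0679], 0.81, [[255.0, 191.0]])]
gap_mouth [([0.4192, 0.1091, 0.0701], 0.61, [[256.0, 191.0]])]
zero_mouth [([0.4311, 0.1573, 0.06], 0.69, [[261.0, 132.0]])]
```

View pics/w7c.png

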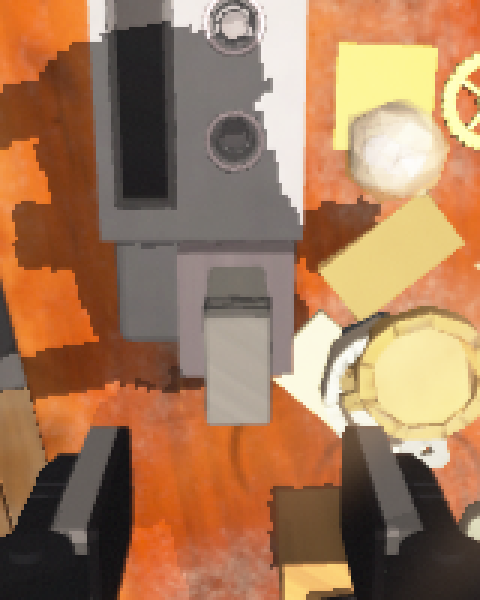

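View pics/ss7.png

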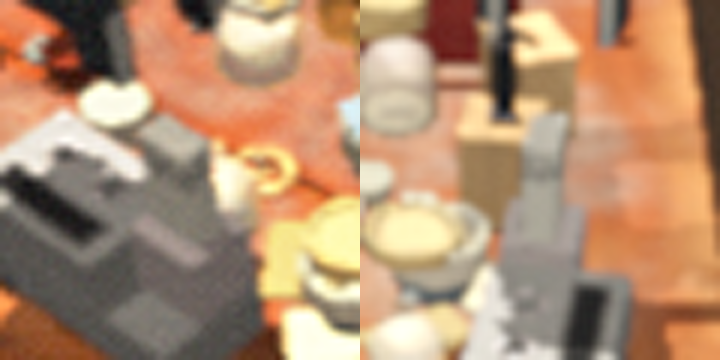

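Call:
drive_tool:
  series:
    - [[0.005, -0.04, 0], [0, 0, 3]]
    - [[0.011, -0.08, 0], [0, 0, 6]]
    - [[0.017, -0.12, -0.01], [0, 0, 6]]
    - [[0.017, -0.12, -0.03], [0, 0, 6]]
    - [[0.017, -0.12, -0.03], [0, 0, 6]]
    - [[0.017, -0.12, -0.03], [0, 0, 6]]
  fingers: 0.3

```text
time: 11.5
tool_pos: [0.4351, -0.0125, 0.1336]
tool_rot: [-0.001, 0.727, 0.687, -0.001]
contact_force: [-0.6, 0.6, 0.1]
gripper_width: 0.351
```

```bash
python3 look.py w8 stylus_center; python3 -c "
from h import *
m=camera_model('wrist');s=state();print(s['gripper_width'],s['tool_rot'],proj(m,s['tool_pos']))"
```

```text
11.5 [ 0.43512831 -0.01248592  0.13357832] [-0.58299014  0.55162571  0.12000274] 0.0250483988672333
stylus_center [([0.4342, -0.0109, 0.0759], 0.61, [[255.0, 206.0]])]
0.3474314261758187 [2.71025807e-04 7.26405387e-01 6.87266380e-01 2.51642374e-04] [[256.04147068 243.65550812]]
```

View pics/w8b.png

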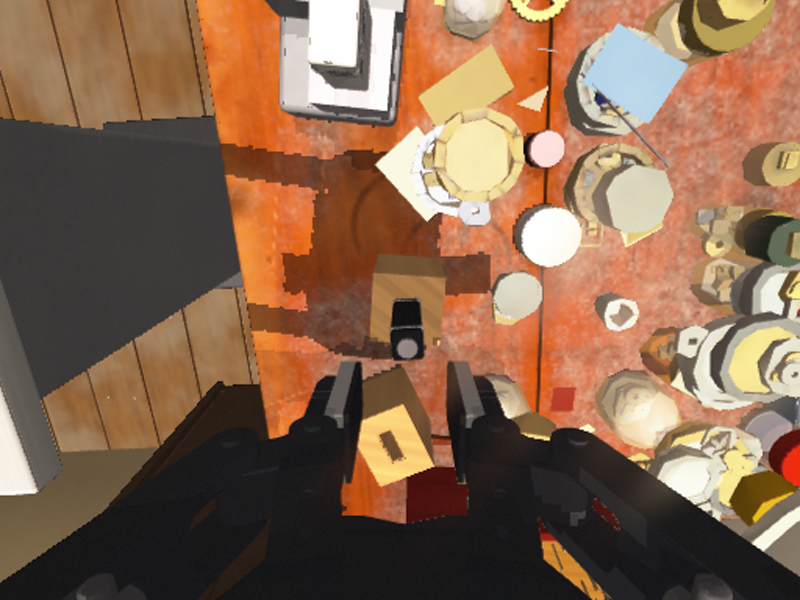

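```bash
python3 - <<'E'
from h import *
import pickle
m,im,s=pickle.load(open('w8.pkl','rb'))
print(atz(m,(407/1.5625-.3,345/1.5625-.3),.102), s['tool_pos'])
E
```

```text
[ 0.43756192 -0.01201311  0.102     ] [ 0.43512831 -0.01248592  0.13357832]
```

Call:
drive_tool:
  series:
    - [[0.0005, 0, -0.03], [0, 0, 0]]
    - [[0.0005, 0, -0.06], [0, 0, 0]]
    - [[0.0005, 0, -0.0745], [0, 0, 0]]
    - [[0.0005, 0, -0.0745], [0, 0, 0]]

```text
time: 12.0
tool_pos: [0.4347, -0.0117, 0.0581]
tool_rot: [-0.002, 0.726, 0.687, -0.001]
contact_force: [-0.6, -1.0, 0.1]
gripper_width: 0.349
```

Call:
drive_tool:
  series:
    - [[0, 0, 0], [0, 0, 0]]
    - [[0, 0, 0], [0, 0, 0]]
    - [[0, 0, 0], [0, 0, 0]]
    - [[0, 0, 0], [0, 0, 0]]
    - [[0, 0, 0], [0, 0, 0]]
  fingers: 1

```text
time: 12.5
tool_pos: [0.4373, -0.0129, 0.0611]
tool_rot: [0.001, 0.727, 0.687, 0.001]
contact_force: [0.2, 0.6, 4.8]
gripper_width: 0.154
```

Call:
drive_tool:
  series:
    - [[0, 0, 0.03], [0, 0, 0]]
    - [[0, 0, 0.075], [0, 0, 0]]
    - [[0, 0, 0.12], [0, 0, 0]]
    - [[0, 0.03, 0.135], [0, 0, -2]]
    - [[-0.003, 0.075, 0.135], [0, 0, -4]]
    - [[-0.006, 0.12, 0.135], [0, 0, -6]]
    - [[-0.0095, 0.155, 0.135], [0, 0, -6]]
    - [[-0.0095, 0.1685, 0.135], [0, 0, -6]]

```text
time: 13.3
tool_pos: [0.426, 0.158, 0.1947]
tool_rot: [-0.0, 0.761, 0.649, 0.0]
contact_force: [-0.3, -0.8, -1.5]
gripper_width: 0.158
```

Call:
drive_tool:
  series:
    - [[0, 0, -0.02], [0, 0, 0]]
    - [[0, 0, -0.04], [0, 0, 0]]
    - [[0, 0, -0.055], [0, 0, 0]]
    - [[0, 0, -0.055], [0, 0, 0]]
    - [[0, 0, -0.055], [0, 0, 0]]
    - [[0, 0, -0.055], [0, 0, 0]]

```text
time: 13.9
tool_pos: [0.4277, 0.1555, 0.141]
tool_rot: [0.001, 0.762, 0.648, 0.001]
contact_force: [0.5, -0.3, -0.6]
gripper_width: 0.158
```

```bash
python3 look.py w9 stylus_tip zero_mouth; python3 - <<'E'
import pickle,cv2
from h import *
m,im,s=pickle.load(open('w9.pkl','rb'))
print(s['gripper_width'],s['tool_rot'])
c=im[130:280,180:330]
cv2.imwrite('pics/w9c.png',cv2.resize(c,None,fx=4,fy=4,interpolation=cv2.INTER_NEAREST)[:,:,::-1])
vs=[]
for n in ('scene','side'):
    im=save(n,n+'9.png'); m=camera_model(n); u,v=proj(m,[[.427,.156,.07]])[0].astype(int)
    vs.append(cv2.resize(im[v-30:v+30,u-30:u+30],None,fx=6.5,fy=6.5,interpolation=cv2.INTER_CUBIC)[:,:,::-1])
cv2.imwrite('pics/ss9.png',np.hstack(vs))
E
```

```text
13.9 [0.4276586  0.15553635 0.14101199] [ 0.49475867 -0.34924896 -0.63317028] 0.0050028168042029406
stylus_tip [([0.4275, 0.1554, 0.09], 0.89, [[256.0, 211.0]]), ([0.3785, 0.2751, -0.0052], 0.64, [[184.0, 64.0]])]
zero_mouth [([0.4287, 0.1599, 0.0604], 0.7, [[257.0, 193.0]])]
0.15824391068658517 [5.16568617e-04 7.61970158e-01 6.47611384e-01 8.41407857e-04]
```

View pics/w9c.png

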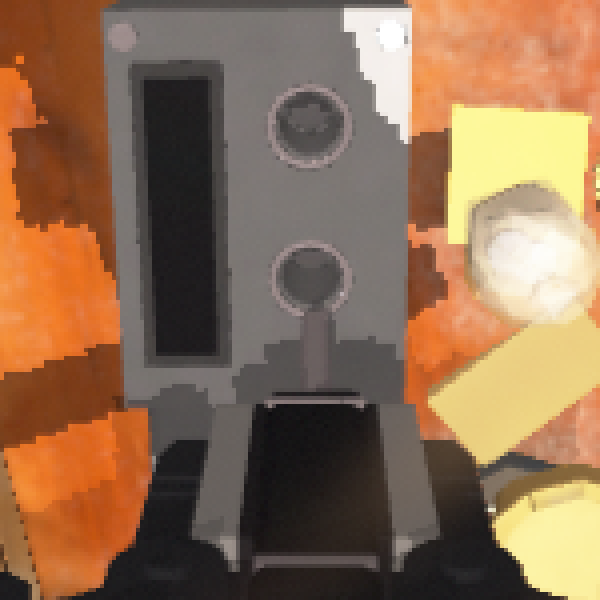

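View pics/ss9.png

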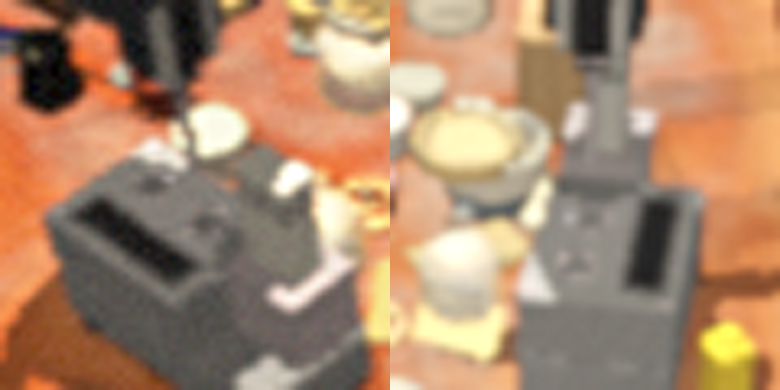

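```bash
sed -e 's/w5/w9/' -e '/^for/d' m5.py > m9.py; cat >> m9.py <<'E'
L=lambda p:np.array([(p-s['tool_pos'])@X,(p-s['tool_pos'])@Y,p[2]])
for n,u,v,z in [('zero',311,278,.06),('span',310,125,.06),('tip',315,312,.087),('tip',315,312,.090),('tip',315,312,.084),('under',316,397,.131),('underfront',316,400,.131)]: print(n,q(L(P(u,v,z))))
E
python3 m9.py
```

```text
TCP [-0.9, 49.5, 141.0] [[255.83334103 243.94896207]]
zero [0.6, -0.7, 60.0]
span [0.5, 31.3, 60.0]
tip [1.4, 1.7, 87.0]
tip [1.4, 2.8, 90.0]
tip [1.4, 0.6, 84.0]
under [1.5, 4.6, 131.0]
underfront [1.5, 4.2, 131.0]
```

```bash
python3 - <<'E'
import pickle
from h import *
im=cv2.imread('pics/scene9.png'); m=camera_model('scene')
# tool point from state
T=np.array([.4277,.1555])
pts=[[*T,z] for z in (.087,.11,.132,.182)]
uv=proj(m,pts); print(uv)
z0=proj(m,[[.4268,.1564,.06]]);print(z0)
u,v=uv[1].astype(int); f=12
c=cv2.resize(im[v-25:v+25,u-30:u+30],None,fx=f,fy=f,interpolation=cv2.INTER_NEAREST)
for p in uv[:3]:
    x,y=((p-[u-30,v-25]+.5)*f).astype(int); cv2.circle(c,(x,y),3,(0,255,0),-1)
x,y=((z0[0]-[u-30,v-25]+.5)*f).astype(int); cv2.circle(c,(x,y),4,(0,0,255),-1)
cv2.imwrite('pics/s9t.png',c)
m,im,s=pickle.load(open('w9.pkl','rb'))
th=np.radians(-9.2);Y=np.array([-np.sin(th),np.cos(th),0])
for r,z in ((392,.132),(400,.132),(558,.182),(570,.182)):
    p=atz(m,(180+316/4-.5,130+r/4-.5),z); print(r,((p-s['tool_pos'])@Y*1000).round(1))
E
```

```text
[[194.37580142 155.85875203]
 [193.05268974 149.01027456]
 [191.73923735 142.21179391]
 [188.56554721 125.78465043]]
[[195.37903286 163.65755316]]
392 5.9
400 4.6
558 9.9
570 8.5
```

View pics/s9t.png

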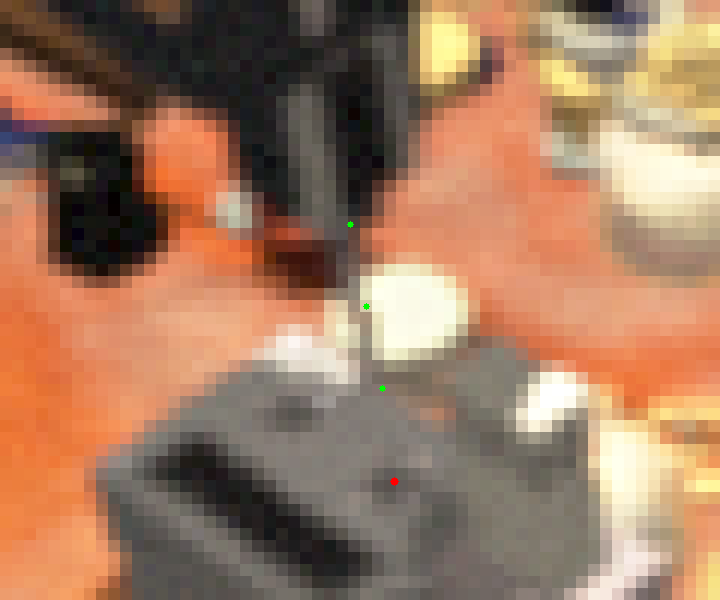

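Call:
drive_tool:
  series:
    - [[-0.001, -0.0014, -0.01], [0, 0, 0]]
    - [[-0.001, -0.0014, -0.02], [0, 0, 0]]
    - [[-0.001, -0.0014, -0.022], [0, 0, 0]]
    - [[-0.001, -0.0014, -0.022], [0, 0, 0]]

```text
time: 14.55
tool_pos: [0.4249, 0.1541, 0.1165]
tool_rot: [-0.001, 0.762, 0.648, -0.001]
contact_force: [0.4, -1.1, -1.0]
gripper_width: 0.154
```

```bash
python3 look.py w10 ; python3 - <<'E'
import pickle,cv2
m,im,s=pickle.load(open('w10.pkl','rb'))
c=im[130:280,180:330]
cv2.imwrite('pics/w10c.png',cv2.resize(c,None,fx=4,fy=4,interpolation=cv2.INTER_NEAREST)[:,:,::-1])
E
```

```text
14.55 [0.42494601 0.15414925 0.11649542] [ 0.35054339 -1.11500107 -1.02443328] 0.019236080054482577
```

View pics/w10c.png

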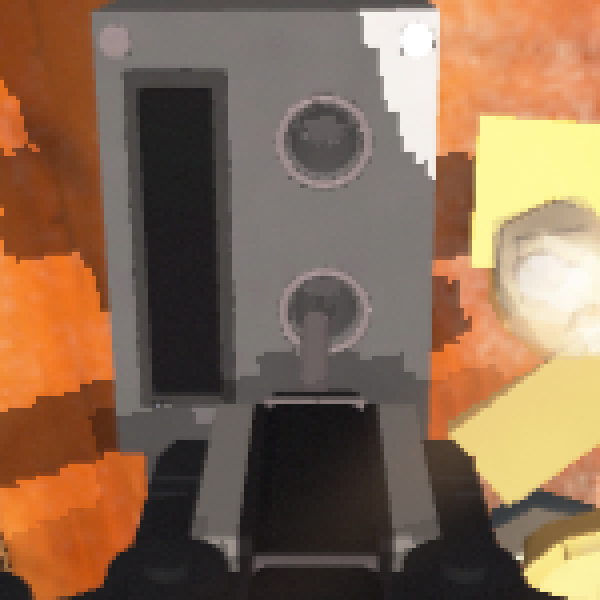

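Call:
drive_tool:
  series:
    - [[0.0013, 0, 0], [0, 0, 0]]
    - [[0.0013, 0, 0], [0, 0, 0]]
    - [[0.0013, 0, -0.004], [0, 0, 0]]
    - [[0.0013, 0, -0.008], [0, 0, 0]]
    - [[0.0013, 0, -0.01], [0, 0, 0]]
    - [[0.0013, 0, -0.01], [0, 0, 0]]

```text
time: 15.2
tool_pos: [0.4266, 0.1542, 0.1071]
tool_rot: [-0.0, 0.762, 0.648, -0.001]
contact_force: [0.0, 0.6, -0.2]
gripper_width: 0.152
```

```bash
python3 look.py w11 ; python3 - <<'E'
import pickle,cv2
m,im,s=pickle.load(open('w11.pkl','rb'))
c=im[130:280,180:330]
cv2.imwrite('pics/w11c.png',cv2.resize(c,None,fx=4,fy=4,interpolation=cv2.INTER_NEAREST)[:,:,::-1])
E
```

```text
15.2 [0.42664535 0.15421185 0.1071428 ] [ 0.0050867   0.5742745  -0.21336119] 0.007467466859773647
```

View pics/w11c.png

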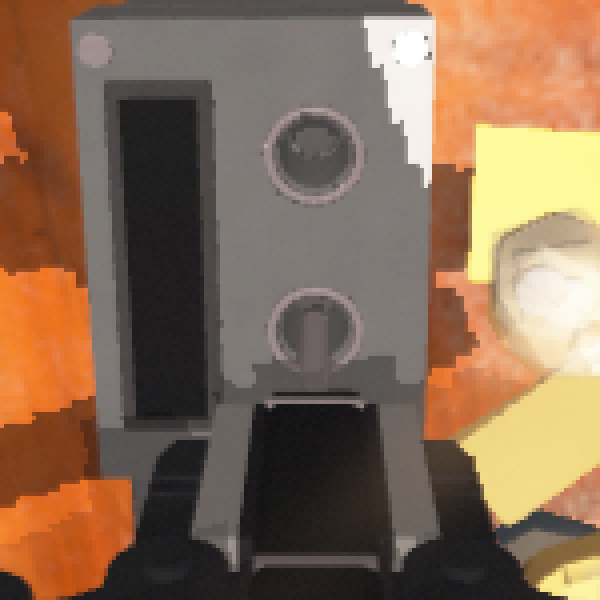

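Call:
drive_tool:
  series:
    - [[0, 0.0, -0.004], [0, 0, 0]]
    - [[0, 0, -0.008], [0, 0, 0]]
    - [[0, 0, -0.011], [0, 0, 0]]
    - [[0, 0, -0.011], [0, 0, 0]]

```text
time: 15.65
tool_pos: [0.4266, 0.1542, 0.096]
tool_rot: [-0.0, 0.762, 0.648, -0.001]
contact_force: [0.0, 0.5, -0.5]
gripper_width: 0.153
```

Call:
drive_tool:
  series:
    - [[0, 0.0, -0.002], [0, 0, 0]]
    - [[0, 0, -0.003], [0, 0, 0]]
    - [[0, 0, -0.003], [0, 0, 0]]

```text
time: 15.95
tool_pos: [0.4272, 0.1543, 0.0939]
tool_rot: [0.0, 0.762, 0.648, 0.0]
contact_force: [0.1, 0.0, 0.4]
gripper_width: 0.16
```

Call:
drive_tool:
  series:
    - [[0, 0.0, -0.001], [0, 0, 0]]
    - [[0, 0, -0.002], [0, 0, 0]]
    - [[0, 0, -0.002], [0, 0, 0]]

```text
time: 16.25
tool_pos: [0.4273, 0.1543, 0.0921]
tool_rot: [0.0, 0.762, 0.648, 0.0]
contact_force: [-0.7, -0.0, 1.9]
gripper_width: 0.153
```

Call:
drive_tool:
  series:
    - [[0, 0.0, -0.001], [0, 0, 0]]
    - [[0, 0, -0.002], [0, 0, 0]]
    - [[0, 0, -0.002], [0, 0, 0]]

```text
time: 16.55
tool_pos: [0.4273, 0.1543, 0.09]
tool_rot: [0.0, 0.762, 0.648, 0.0]
contact_force: [-1.2, -0.7, 4.1]
gripper_width: 0.151
```

Call:
drive_tool:
  series:
    - [[0, 0.0, -0.001], [0, 0, 0]]
    - [[0, 0, -0.002], [0, 0, 0]]
    - [[0, 0, -0.002], [0, 0, 0]]

```text
time: 16.85
tool_pos: [0.4276, 0.1544, 0.0891]
tool_rot: [0.0, 0.762, 0.648, 0.0]
contact_force: [-4.0, -1.1, 9.5]
gripper_width: 0.155
```

Call:
drive_tool:
  series:
    - [[0, 0.0, -0.001], [0, 0, 0]]
    - [[0, 0, -0.001], [0, 0, 0]]
    - [[0, 0, -0.001], [0, 0, 0]]
    - [[0, 0, -0.001], [0, 0, 0]]

```text
time: 17.25
tool_pos: [0.4277, 0.1544, 0.0889]
tool_rot: [0.0, 0.762, 0.648, 0.0]
contact_force: [-4.3, -1.6, 13.9]
gripper_width: 0.151
```

```bash
python3 look.py w12 gauge_shoulder; python3 - <<'E'
import pickle,cv2
from h import *
m,im,s=pickle.load(open('w12.pkl','rb'))
print(s['contact_force'],s['gripper_width'])
vs=[cv2.resize(im[130:280,180:330],(390,390))[:,:,::-1]]
for n in ('scene',):
    im=save(n,n+'12.png'); m=camera_model(n); u,v=proj(m,[[.427,.135,.09]])[0].astype(int)
    vs.append(cv2.resize(im[v-30:v+30,u-30:u+30],(390,390),interpolation=cv2.INTER_CUBIC)[:,:,::-1])
cv2.imwrite('pics/ss12.png',np.hstack(vs))
E
```

```text
17.25 [0.42770325 0.15444938 0.08891135] [-4.29170865 -1.56161239 13.87145287] 0.0026106827292489885
gauge_shoulder [([0.4174, 0.107, 0.0674], 0.84, [[253.0, 294.0]])]
[-4.29170865 -1.56161239 13.87145287] 0.15057950412384394
```

View pics/ss12.png

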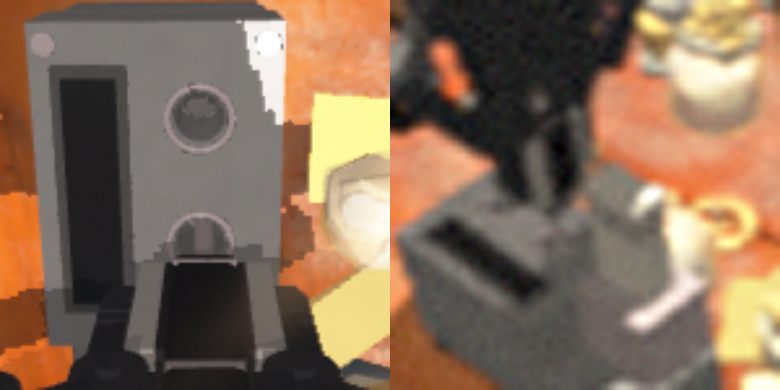

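Call:
drive_tool:
  series:
    - [[0, 0, 0], [0, 0, 0]]
    - [[0, 0, 0], [0, 0, 0]]
    - [[0, 0, 0], [0, 0, 0]]
    - [[0, 0, 0], [0, 0, 0]]

```text
time: 17.8
tool_pos: [0.4277, 0.1545, 0.0889]
tool_rot: [0.0, 0.762, 0.648, 0.0]
contact_force: [-5.4, -0.7, 14.7]
gripper_width: 0.148
```

```bash
python3 -c "
from plant import *
print(job_done()); s=state(); print(s['time'],s['contact_force'],s['tool_pos'])"
```

```text
the job is handed in; nothing more can be done
None
the job is handed in; nothing more can be done
```

The setting gauge is in the contact gap with its shoulder on the steel, and it has been let go. The stylus is still gripped and pressing the zero button through the nearest hole. I handed the job in at about 17.8 s; it gave no verdict.

**Last checks:**
- **Gauge:** it stopped hard at the expected shoulder height under a push of about 20 N. After letting go, the networks put the shoulder within about 1 mm of the gap mouth, at z 0.067–0.068 m. I did not measure its tilt or turn after letting go; both looked fine in the pictures.
- **Zero button:** resistance started at a tool height of about 0.093 m. It rose to 4 N, then hit a hard stop at 0.089 m and held steady at about 14–15 N. That is about 4 mm of travel, so I take the button as fully down. The joint value itself could not be read.
- **Sideways load:** there was a sideways force of about 5 N at the end.
- **Span button and small things:** the tool never went near the span hole, and I saw no sign that it had touched any of the small things. I did not measure the small things' final positions.

**Disagreements:** the wrist camera's calibration was about 1.3 mm off along the jaws, so I aligned by comparing held parts and targets in the same picture. Its readings along the gap differed by 1–2 mm between features. The stylus may have been tilted slightly in the grip, but it went into the hole without touching the sides.

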